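Close the humidifier tank and put it back on its base

TASK

The humidifier's water tank has been refilled and stands on the hall table with its blue fill cap only part screwed on. While the tank is still standing on the table, turn the cap clockwise (seen from above) until it is fully tight; then carry the tank upright to the white humidifier base and lower it gently onto it, cap end over the thick post, so that it sits fully down over both posts. Let go of it, and leave the books, the candle and the key dish where they are.

Things in the scene. Friction and masses are not known exactly. Their poses are not given: they have to be found in the camera images.
- tank: Loose water tank, 0.65 to 0.95 kg: pale blue box 220 (along its x) x 130 (y) x 110 mm tall on a grey foot plate 210 x 120 mm. Origin: centre of its underside, z up, x along its length towards the fill-cap end. It slides on the table if pushed with more than about 3 N. On its top: white carry handle, blue cap, and at x = -92 mm a low mist slot, 6 mm high.
- wide_well (a point): Mouth of the round well, 34 mm across and 24 mm deep, slightly chamfered, in the tank's underside near the cap end: tank frame (60, 0, 0) mm.
- narrow_well (a point): Mouth of the round well, 24 mm across and 24 mm deep, slightly chamfered, in the tank's underside at the other end: tank frame (-60, 0, 0) mm.
- handle (a point): Grip point in the handle's bar, above the tank's centre of mass: tank frame (-6, 0, 157) mm; axes as the tank's. White straight bar along the tank's x, from x = -72 to +32 mm, 18 mm wide (y), 16 mm high, top 165 and lower face 149 mm above the tank's underside, on a post of the same width, 16 mm along x, at each end. Nothing stands beside it in y.
- cap_axis (a point): Point on the cap's turning axis on the tank's top: tank frame (72, 0, 110) mm; axes as the tank's. The blue cap is a ribbed disc 68 mm across, 15 mm thick, underside 112 mm above the tank's underside when tight. Across it stands a wing (bar to push or pinch) 66 mm long, 12 mm thick, rising 23 mm above the disc, with a white line on top.
- cap (a joint): How far the cap is unscrewed, rad: 0 = fully tight (hard stop), growing anticlockwise seen from above, at most 2.6 (it cannot come off). Friction about 0.03 N m, no spring: it stays where left. It rises 3.5 mm per rad. When tight its wing lies across the tank, along the tank's y, in line with two dark marks on the tank's top, and its top is 150 mm above the tank's underside.
- wing_end (a point): One end of the cap's wing, turning and rising with the cap: 33 mm from its axis, half way up the wing (26 mm above the cap's underside). At joint cap = c it lies at angle c - 90 degrees from the tank's x, anticlockwise seen from above, so at all starts on the side away from the handle, and on the tank's -y side when tight. Axes: the cap's.
- base: Humidifier base, fixed to the table: white box 250 (x) x 150 (y) x 80 mm tall; origin at the centre of its underside, z up, grey dial on its -x end. Flat deck on top with two upright grey posts, 20 mm high with tapered tips. The tank fits one way only: tank x along base x, each well over its post, the tank's underside resting on the deck.
- deck (a point): Centre of the base's deck, 80 mm above the table: where the tank's origin belongs. Axes as the base's.
- thick_post (a point): Centre of the top of the thick post (28 mm across, 18 mm at the tip), base frame (60, 0, 100) mm: goes into the wide well at the tank's cap end.
- thin_post (a point): Centre of the top of the thin post (18 mm across, 8 mm at the tip), base frame (-60, 0, 100) mm: goes into the narrow well.
- books: Bystander: stack of three books about 160 x 230 x 66 mm with a white planter on top, 190 mm tall over the leaves; origin at the centre of its underside.
- candle: Bystander: amber glass candle jar with a wooden lid, 74 mm across, 87 mm tall; origin at the centre of its underside.
- dish: Bystander: blue ceramic key dish, 140 mm across, 30 mm tall, keys inside; origin at the centre of its underside.

How it is judged:
By the outcome, as a careful person would: the job done as asked, in the order asked, and still so for the second after the job is handed in, with the robot touching nothing.
It also fails if it takes over 51 s, if anything falls off the work surface, if the arm or the gripper's body presses on something with over 40 N, if the wrist force passes 120 N, or if a joint passes its speed limit or range.

ROBOT

A 7-joint arm with a two-finger parallel gripper is mounted at the origin on the work surface. World frame = base frame: x ahead of the robot, y to its left, z up, the work surface at z = 0. Lengths are in m, angles in rad, forces in N, time in s.
With the tool pointing down it reaches from about 0.425 to 0.875 m from the base axis. Payload 8.4 kg.
Tool frame: the origin (TCP) lies at the very end of the fingers, on their centre line; the grasp point (between the pads) lies behind it (manip.tcp_to_grasp is the z of the grasp point in the tool frame, in m); z points along the fingers, y is the line along which they close (so a half turn about z gives the same grasp; the last joint's range is limited). The gripper opens to 87 mm and grips with 3 to 60 N. Pads are 19 mm wide; open, the fingers measure 117 mm over their backs; the gripper's body (75 mm by 190 mm) begins 51 mm behind the grasp point.
Start: joints at [1.118, 0.333, 0.04, 1.465, -0.013, 1.343, -0.059], TCP at [0.225, -0.61, 0.223] pointing down, gripper open.
Joint ranges: [-2.58, 2.58], [-0.38, 2.09], [-1.3, 1.39], [0.25, 2.4], [-1.5, 4.64], [0.08, 2.09], [-2.65, 2.65]. Speed limits (rad/s): [2.22, 2.22, 2.79, 2.79, 3.14, 3.14, 3.14].

INTERFACE

Orientations are given as a unit quaternion [w, x, y, z].
In Python, from cell import manip gives the robot as it stands.
- The arm moves only by the tool drive_tool, never from a script. Its argument "motion" is a list of rows, each an object with "dp": the shift along the tool's x, y, z each as a share of 0.02 m, from -1 to 1, a list of three; "dr": the turn, a rotation vector about the tool's x, y, z each as a share of 5 degrees, from -1 to 1, a list of three. In form: [{"dp": [tx, ty, tz], "dr": [ax, ay, az]}, ...]. A call has 1 to 20 rows; each row shifts and turns the commanded pose from where the row before left it, along the tool's axes as they then stand; what a row does not reach is not made up. A row lasts 1/10 s, in which the tool goes at most 50 mm and 8.59 degrees, less where a joint would pass 70% of its speed; a pose out of reach is approached as far as the arm can. A call with a number of a shift or a turn outside -1 to 1 is refused whole. A call with a gripper value outside its range is refused whole. "fingers" is the opening, from 0 (shut) to 1 (fully open), set as the call begins (left out, the last holds). The fingers move at their own pace and stop on an object; "squeeze" is the grip in N (left out, the last holds). Time passes only in rows, so rows that do not move let the fingers close. It gives the time, the measured TCP pose, the force, the opening and the grip force at its end, in the units of the state.
- manip.sense(): the state, without advancing time (a new reading comes with each control period).
- manip.capture(name): name is "side" or "top"; returns the picture (420x560x3 uint8, red, green, blue); there is no depth.
- manip.get_calibration(name): a dict with "camera_matrix" (3x3 intrinsics, pixels), "xyz" and "orientation" of the camera in the world. Camera axes: x right, y up, looking along -z (the intrinsics and any distortion apply to the point x, -y, -z); pixel columns grow to the right and rows downward; lengths in m; the calibration is good to about 2 mm. A picture is of the moment at which its call begins. get_calibration takes no time and is no camera call.
- manip.sign_off(): hands the job in; it is judged then, once.
The state is a dict: "time": time; "joint_positions": joint angles; "dq": joint speeds; "effort": joint torques, N m; "tool_pos": TCP position; "tcp_rot": TCP orientation; "force": force on the tool from outside, world axes, zero at the start; "wrist_torque": the same for the moment, N m; "finger_gap": finger opening in m; "grip_force": force on a finger pad.
Only numpy, scipy, OpenCV 4.12 (cv2) and the standard library are available. Lean on these libraries where they do the work, as an engineer would, in place of code of your own. Each camera call takes 0.05 s, during which the arm holds its last target. There are 200 camera calls.

## Working session

There is one attempt and no reset: what is moved stays moved. The work goes in short steps, Python scripts to look and compute and a tool call to move; the robot and the scene stay as the last step left them, time stands still between calls to the robot, and variables do not carry over. Pictures are saved under pics/ and viewed, at most 10 in all, crops included, and the job is handed in when it is done.

Besides the shell and the picture viewer there is one more tool, called after ">>>" as name(argument=value, ...) on one line, values as JSON. drive_tool: Moves the arm, as the interface text tells. Shift numbers are shares of 0.02 m and turn numbers shares of 5 degrees, none past 1 either way. Its arguments: {"type":"object","properties":{"motion":{"type":"array","items":{"type":"object","properties":{"dp":{"type":"array","items":{"type":"number","minimum":-1,"maximum":1}},"dr":{"type":"array","items":{"type":"number","minimum":-1,"maximum":1}}}}},"fingers":{"type":"number"},"squeeze":{"type":"number"}},"required":["motion"]}

```bash
mkdir -p pics; ls
python3 - <<'E'
from cell import manip
import cv2
for n in("top","side"):
    cv2.imwrite(f"pics/{n}0.png",manip.capture(n)[:,:,::-1]); c=manip.get_calibration(n); print(n,c)
print(manip.sense(),manip.tcp_to_grasp)
E
```

```text
pics
top {'camera_matrix': array([[386.07840639,   0.        , 278.60877117],
       [  0.        , 386.07840639, 208.06568734],
       [  0.        ,   0.        ,   1.        ]]), 'xyz': array([0.30581605, 0.01290426, 1.48976763]), 'orientation': array([-0.69824351, -0.0748501 ,  0.07414343,  0.70806512])}
side {'camera_matrix': array([[534.85437708,   0.        , 287.56678085],
       [  0.        , 534.85437708, 204.72069792],
       [  0.        ,   0.        ,   1.        ]]), 'xyz': array([ 0.33289552, -1.34561735,  1.63221446]), 'orientation': array([ 0.92743243,  0.36300143, -0.03839815, -0.08139191])}
{'time': 0.1, 'joint_positions': array([ 1.11781789,  0.33383322,  0.03987623,  1.46619555, -0.01342721,
        1.34329083, -0.05846823]), 'dq': array([-4.04650330e-04, -3.05119397e-03,  4.50121002e-05, -1.78409860e-03,
       -3.57410459e-04, -3.03883184e-04,  1.51891564e-03]), 'effort': array([ 2.93597550e-03, -6.57814121e+01,  1.33935336e+00, -4.04714584e+01,
       -5.96737023e-02,  4.07958054e-02,  4.56175223e-05]), 'tool_pos': array([ 0.22502338, -0.60934978,  0.22174656]), 'tcp_rot': array([-7.11933716e-04,  9.84394969e-01,  1.75971622e-01, -1.63668907e-04]), 'force': array([-0.99173673, -0.72193453, -0.07477981]), 'wrist_torque': array([-0.0414458 , -0.01703982,  0.02392506]), 'grip_force': 0.0, 'finger_gap': 0.08637162474699368} -0.0187
```

View pics/top0.png

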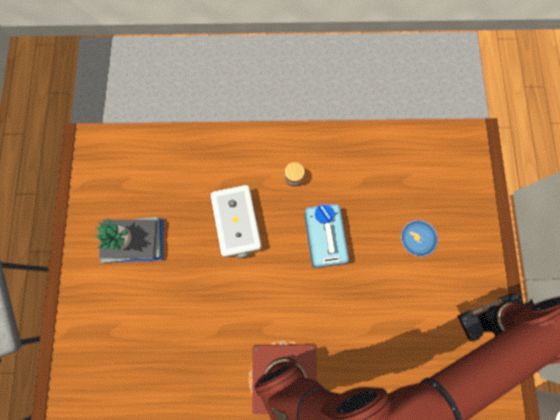

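View pics/side0.png

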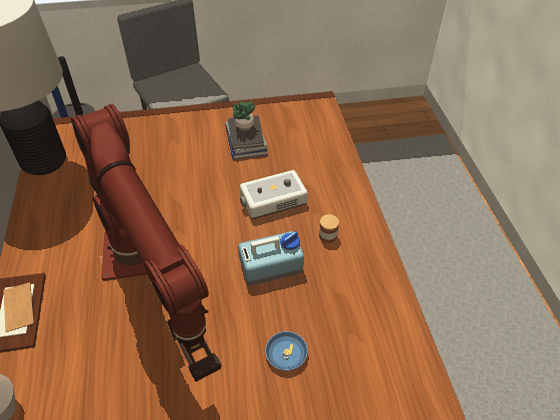

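The top view shows the tank near (325,237) with its cap end up (+x), and the base near (236,221) with its dial at the lower end and the thick post at (232,203). The candle is at (294,174), the dish at (420,238) and the books at (130,240). Next I'll zoom in on the tank and base.

```bash
cat > h.py <<'E'
import numpy as np, cv2
from cell import manip
from scipy.spatial.transform import Rotation as R
def cal(n):
    c=manip.get_calibration(n); q=c["orientation"]
    return c["camera_matrix"],np.array(c["xyz"]),R.from_quat([q[1],q[2],q[3],q[0]]).as_matrix()
def ray(n,uv):
    K,p,M=cal(n); d=np.linalg.inv(K)@[uv[0],uv[1],1]; d=M@(d*[1,-1,-1]); return p,d/np.linalg.norm(d)
def plane(n,uv,z):
    p,d=ray(n,uv); return p+d*(z-p[2])/d[2]
def proj(n,X):
    K,p,M=cal(n); x=M.T@(np.asarray(X)-p)*[1,-1,-1]; x=K@x; return x[:2]/x[2]
def tri(a,b):
    (p,d),(q,e)=ray("top",a),ray("side",b)
    s=np.linalg.lstsq(np.c_[d,-e],q-p,rcond=None)[0]; A=p+d*s[0];B=q+e*s[1]
    return (A+B)/2,np.linalg.norm(A-B)
def quat(s): q=s["tcp_rot"]; return R.from_quat([q[1],q[2],q[3],q[0]])
E
python3 - <<'E'
import cv2,numpy as np
t=cv2.imread("pics/top0.png");s=cv2.imread("pics/side0.png")
a=cv2.resize(t[180:275,205:355],None,fx=5,fy=5,interpolation=cv2.INTER_CUBIC)
b=cv2.resize(s[165:285,230:345],None,fx=5,fy=5,interpolation=cv2.INTER_CUBIC)
cv2.imwrite("pics/a.png",a);cv2.imwrite("pics/b.png",b)
E
```

```text
(no output)
```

View pics/a.png

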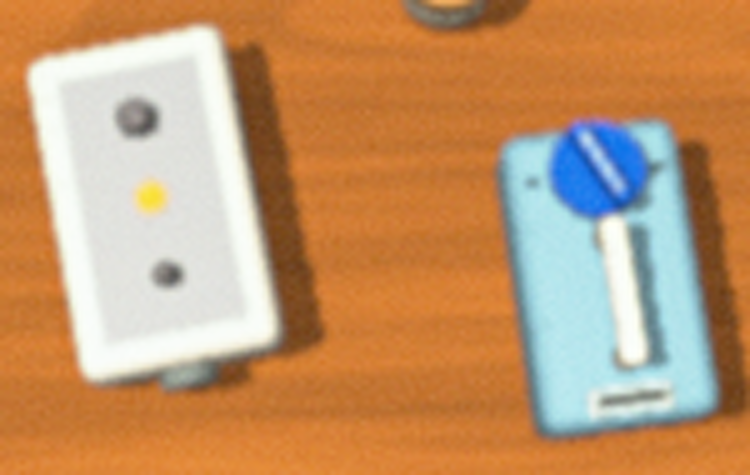

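View pics/b.png

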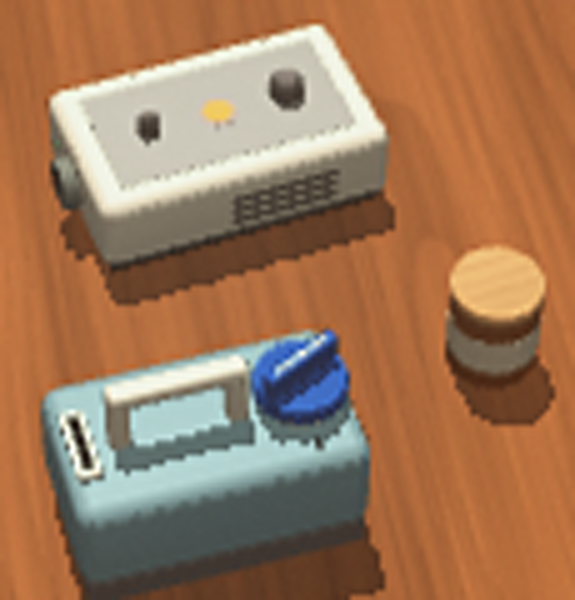

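```bash
cat > m.py <<'E'
from h import *
def blob(mask,near):
    n,l,st,c=cv2.connectedComponentsWithStats(mask.astype(np.uint8)*255)
    k=[i for i in range(1,n) if st[i,4]>=8]; i=min(k,key=lambda i:np.hypot(*(c[i]-near))); return l==i,c[i],st[i,4]
def pca(n,m,z):
    v,u=np.nonzero(m); P=np.array([plane(n,(a,b),z)[:2] for a,b in zip(u,v)]); c=P.mean(0); w,V=np.linalg.eigh(np.cov((P-c).T)); return c,np.degrees(np.arctan2(V[1,1],V[0,1])),np.sqrt(12*w)
def rect(n,m,z):
    c=max(cv2.findContours(m.astype(np.uint8),0,1)[0],key=cv2.contourArea)
    P=np.array([plane(n,p[0],z)[:2] for p in cv2.convexHull(c)],np.float32); return cv2.minAreaRect(P*1000)
E
python3 - <<'E'
from m import *
import cv2
t=cv2.imread("pics/top0.png");h=cv2.cvtColor(t,cv2.COLOR_BGR2HSV); H,S,V=[h[...,i].astype(int) for i in range(3)]
b=t.astype(int)
def show(nm,m,near,z):
    m,c,a=blob(m,near); print(nm,c.round(2),a,"pca",[np.round(x,4) for x in pca("top",m,z)],"rect",np.round(np.hstack([np.ravel(x) for x in rect("top",m,z)]),1)); return m
W=(S<60)&(V>200)
for p in((236,195),(236,222),(216,215),(325,230),(331,240),(325,213),(331,260)): print(p,h[p[1],p[0]])
show("handle",(S<70)&(V>185),(331,238),.165)
show("slot",(S<70)&(V>170),(331,260),.114)
show("tank pale",(H>85)&(H<105)&(S>60)&(V>140),(325,245),.11)
show("cap",(H>105)&(H<125)&(S>140),(325,213),.13)
show("line",(H>95)&(H<125)&(S<140)&(V>190),(325,212),.157)
show("yellow",(H>20)&(H<35)&(S>120)&(V>180),(236,219),.08)
show("base",(S<50)&(V>170),(236,221),.08)
show("thick",(V<160)&(S<60),(232,203),.09)
show("thin",(V<160)&(S<60),(238,235),.09)
s=cv2.imread("pics/side0.png");h=cv2.cvtColor(s,cv2.COLOR_BGR2HSV); H,S,V=[h[...,i].astype(int) for i in range(3)]
for nm,m,near,z in(("yellow",(H>15)&(H<35)&(S>90)&(V>180),(273,187),.08),("thick",(V<140)&(S<60),(287,183),.09),("thin",(V<140)&(S<60),(260,190),.09)):
    m,c,a=blob(m,near); print("side",nm,c,a,plane("side",c,z))
E
```

```text
(236, 195) [ 38   5 225]
(236, 222) [ 21  66 239]
(216, 215) [ 45   8 251]
(325, 230) [ 75  18 204]
(331, 240) [ 37  13 250]
(325, 213) [106 102 236]
(331, 260) [ 56  11 170]
handle [325.41 240.68] 1163 pca [array([ 0.4728, -0.1474]), np.float64(-163.2284), array([0.1081, 0.1665])] rect [ 494.7 -152.8  199.7  111.2    6.1]
slot [325.67 240.  ] 1214 pca [array([ 0.4817, -0.1546]), np.float64(-168.4673), array([0.1153, 0.1801])] rect [ 503.9 -158.5  212.3  117.2    7.4]
tank pale [314.13 233.63] 492 pca [array([ 0.506 , -0.1144]), np.float64(-175.2523), array([0.0579, 0.1978])] rect [ 496.7 -123.1  211.4   59.8    7.2]Traceback (most recent call last):
  File "<stdin>", line 12, in <module>
  File "<stdin>", line 6, in show
  File "m.py", line 6, in pca
    v,u=np.nonzero(m); P=np.array([plane(n,(a,b),z)[:2] for a,b in zip(u,v)]); c=P.mean(0); w,V=np.linalg.eigh(np.cov((P-c).T)); return c,np.degrees(np.arctan2(V[1,1],V[0,1])),np.sqrt(12*w)
                                   ~~~~~^^^^^^^^^^^
  File "h.py", line 10, in plane
    p,d=ray(n,uv); return p+d*(z-p[2])/d[2]
        ~~~^^^^^^
  File "h.py", line 8, in ray
    K,p,M=cal(n); d=np.linalg.inv(K)@[uv[0],uv[1],1]; d=M@(d*[1,-1,-1]); return p,d/np.linalg.norm(d)
          ~~~^^^
  File "h.py", line 5, in cal
    c=manip.get_calibration(n); q=c["orientation"]
ValueError: time passes only in moves, steps and waits
```

```bash
sed -i 's/^def cal/import functools\n@functools.cache\ndef cal/' h.py
cat > m2.py <<'E'
from m import *
t=cv2.imread("pics/top0.png");b=t.astype(int);B,G,Rr=b[...,0],b[...,1],b[...,2]
h=cv2.cvtColor(t,cv2.COLOR_BGR2HSV); H,S,V=[h[...,i].astype(int) for i in range(3)]
def show(nm,m,near,z):
    m,c,a=blob(m,near); print(nm,c.round(2),a,"pca",[np.round(x,4) for x in pca("top",m,z)],"rect",np.round(np.hstack([np.ravel(x) for x in rect("top",m,z)]),1)); return m
for p in((315,245),(331,240),(322,210),(325,213),(330,214),(331,260)): print(p,b[p[1],p[0]])
show("handle",(Rr>195)&(B<Rr+25),(331,238),.165)
show("slot",(Rr>190)&(B<Rr+25),(331,260),.112)
show("tank",(B>Rr-20)&(B>100),(325,240),.11)
show("cap",(B-Rr>95)&(B>140)&(G<150)|((B>170)&(Rr<150)&(G<B-45)),(325,213),.135)
show("line",(B>180)&(G>130)&(B-G>15)&(B-G<100)&(Rr<220),(325,212),.157)
show("yellow",(Rr-B>90)&(G>180),(236,219),.08)
show("base",(V>195)&(S<60),(216,221),.08)
show("thick",(V<160)&(S<60),(232,203),.09)
show("thin",(V<160)&(S<60),(238,235),.09)
s=cv2.imread("pics/side0.png");h=cv2.cvtColor(s,cv2.COLOR_BGR2HSV); H,S,V=[h[...,i].astype(int) for i in range(3)]
for nm,m,near,z in(("yellow",(H>10)&(H<35)&(S>90)&(V>180),(273,187),.08),("thick",(V<140)&(S<80),(287,183),.09),("thin",(V<140)&(S<80),(260,190),.09)):
    m,c,a=blob(m,near); print("side",nm,c,a,plane("side",c,z))
E
python3 m2.py
```

```text
(315, 245) [233 226 175]
(331, 240) [237 250 247]
(322, 210) [214 132  87]
(325, 213) [236 185 142]
(330, 214) [221 109  27]
(331, 260) [163 170 164]
handle [329.01 237.77] 157 pca [array([ 0.4825, -0.1602]), np.float64(-173.0746), array([0.0183, 0.1014])] rect [ 483.2 -159.9  102.2   18.2    7. ]
slot [330.38 259.38] 64 pca [array([ 0.4123, -0.1688]), np.float64(97.7073), array([0.0238, 0.065 ])] rect [ 412.7 -169.4   19.4   59.7    7.2]
tank [325.95 235.2 ] 2215 pca [array([ 0.4998, -0.1567]), np.float64(-173.6044), array([0.1317, 0.2182])] rect [ 503.6 -156.3  224.3  133.4    6.8]
cap [324.03 213.28] 282 pca [array([ 0.5748, -0.15  ]), np.float64(131.7774), array([0.0599, 0.0626])] rect [ 576.  -149.9   65.8   67.3   43.1]
line [324.67 211.56] 48 pca [array([ 0.5765, -0.1498]), np.float64(-147.7725), array([0.0112, 0.0537])] rect [ 576.3 -150.2   53.9   11.2   33.2]
yellow [234.6  218.96] 25 pca [array([0.5689, 0.1762]), np.float64(73.0541), array([0.0173, 0.0199])] rect [568.7 176.6  18.8  15.1  89.2]
base [234.92 220.55] 2408 pca [array([0.5636, 0.175 ]), np.float64(-168.7737), array([0.149 , 0.2481])] rect [566.9 175.3 246.2 145.4  11.3]
thick [232.26 203.21] 43 pca [array([0.6267, 0.1844]), np.float64(90.5846), array([0.0239, 0.0261])] rect [627.5 183.5  26.2  22.9  89.2]
thin [238.11 234.58] 19 pca [array([0.5088, 0.1616]), np.float64(100.6228), array([0.0141, 0.018 ])] rect [509.1 162.   14.8  11.1  89.2]
side yellow [273.0952381  186.57142857] 21 [0.56846942 0.17529945 0.08      ]
side thick [287.04878049 183.02439024] 41 [0.62640332 0.17611009 0.09      ]
side thin [259.36363636 190.18181818] 22 [0.5091314  0.15453236 0.09      ]
```

>>> drive_tool(motion=[{"dp": [0.976, -0.62, 0], "dr": [0, 0, 0]}, {"dp": [0.976, -0.62, 0], "dr": [0, 0, 0]}, {"dp": [0.976, -0.62, 0], "dr": [0, 0, 0]}, {"dp": [0.976, -0.62, 0], "dr": [0, 0, 0]}, {"dp": [0.976, -0.62, 0], "dr": [0, 0, 0]}, {"dp": [0.976, -0.62, 0], "dr": [0, 0, 0]}, {"dp": [0.976, -0.62, 0], "dr": [0, 0, 0]}, {"dp": [0.976, -0.62, 0], "dr": [0, 0, 0]}, {"dp": [0.976, -0.62, 0], "dr": [0, 0, 0]}, {"dp": [0.976, -0.62, 0], "dr": [0, 0, 0]}, {"dp": [0.976, -0.62, 0], "dr": [0, 0, 0]}, {"dp": [0.976, -0.62, 0], "dr": [0, 0, 0]}, {"dp": [0.976, -0.62, 0], "dr": [0, 0, 0]}, {"dp": [0.976, -0.62, 0], "dr": [0, 0, 0]}, {"dp": [0.976, -0.62, 0], "dr": [0, 0, 0]}, {"dp": [0.976, -0.62, 0], "dr": [0, 0, 0]}, {"dp": [0.976, -0.62, 0], "dr": [0, 0, 0]}, {"dp": [0.976, -0.62, 0], "dr": [0, 0, 0]}, {"dp": [0.976, -0.62, 0], "dr": [0, 0, 0]}, {"dp": [0.976, -0.62, 0], "dr": [0, 0, 0]}], fingers=0.5)

```text
time: 2.1
tool_pos: [0.5057, -0.241, 0.2222]
tcp_rot: [-0.0, 0.984, 0.176, -0.0]
force: [0.8, -0.6, 0.5]
finger_gap: 0.0432
grip_force: 0.0
```

>>> drive_tool(motion=[{"dp": [0.976, -0.62, 0], "dr": [0, 0, 0]}, {"dp": [0.976, -0.62, 0], "dr": [0, 0, 0]}, {"dp": [0.976, -0.62, 0], "dr": [0, 0, 0]}, {"dp": [0.976, -0.62, 0], "dr": [0, 0, 0]}, {"dp": [0.976, -0.62, 0], "dr": [0, 0, -1]}, {"dr": [0, 0, -1]}, {"dr": [0, 0, -1]}, {"dr": [0, 0, -1]}, {"dr": [0, 0, -1]}, {"dr": [0, 0, -1]}, {"dr": [0, 0, -1]}, {"dr": [0, 0, -1]}, {"dr": [0, 0, -1]}, {"dr": [0, 0, -1]}, {"dr": [0, 0, -1]}, {"dr": [0, 0, -1]}, {"dr": [0, 0, -1]}, {"dr": [0, 0, -1]}, {"dr": [0, 0, -1]}, {"dr": [0, 0, -1]}])

```text
invalid input
```

>>> drive_tool(motion=[{"dp": [0.976, -0.62, 0], "dr": [0, 0, 0]}, {"dp": [0.976, -0.62, 0], "dr": [0, 0, 0]}, {"dp": [0.976, -0.62, 0], "dr": [0, 0, 0]}, {"dp": [0.976, -0.62, 0], "dr": [0, 0, 0]}, {"dp": [0.976, -0.62, 0], "dr": [0, 0, -1]}, {"dp": [0, 0, 0], "dr": [0, 0, -1]}, {"dp": [0, 0, 0], "dr": [0, 0, -1]}, {"dp": [0, 0, 0], "dr": [0, 0, -1]}, {"dp": [0, 0, 0], "dr": [0, 0, -1]}, {"dp": [0, 0, 0], "dr": [0, 0, -1]}, {"dp": [0, 0, 0], "dr": [0, 0, -1]}, {"dp": [0, 0, 0], "dr": [0, 0, -1]}, {"dp": [0, 0, 0], "dr": [0, 0, -1]}, {"dp": [0, 0, 0], "dr": [0, 0, -1]}, {"dp": [0, 0, 0], "dr": [0, 0, -1]}, {"dp": [0, 0, 0], "dr": [0, 0, -1]}, {"dp": [0, 0, 0], "dr": [0, 0, -1]}, {"dp": [0, 0, 0], "dr": [0, 0, -1]}, {"dp": [0, 0, 0], "dr": [0, 0, -1]}, {"dp": [0, 0, 0], "dr": [0, 0, -1]}])

```text
time: 4.1
tool_pos: [0.5753, -0.1498, 0.2221]
tcp_rot: [-0.0, 0.64, 0.769, -0.0]
force: [0.2, 1.6, 0.0]
finger_gap: 0.0434
grip_force: 0.0
```

>>> drive_tool(motion=[{"dp": [0, 0, 0], "dr": [0, 0, -1]}, {"dp": [0, 0, 0], "dr": [0, 0, -1]}, {"dp": [0, 0, 0], "dr": [0, 0, -1]}, {"dp": [0, 0, 0], "dr": [0, 0, -1]}, {"dp": [0, 0, 0], "dr": [0, 0, -1]}, {"dp": [0, 0, 0], "dr": [0, 0, -1]}, {"dp": [0, 0, 0], "dr": [0, 0, -1]}, {"dp": [0, 0, 0], "dr": [0, 0, -1]}, {"dp": [0, 0, 0], "dr": [0, 0, -1]}, {"dp": [0, 0, 0], "dr": [0, 0, -1]}, {"dp": [0, 0, 0], "dr": [0, 0, -1]}, {"dp": [0, 0, 0], "dr": [0, 0, -1]}, {"dp": [0, 0, 0], "dr": [0, 0, -1]}, {"dp": [0, 0, 0], "dr": [0, 0, -1]}, {"dp": [0, 0, 0], "dr": [0, 0, -1]}, {"dp": [0, 0, 0], "dr": [0, 0, -1]}, {"dp": [0, 0, 0], "dr": [0, 0, -1]}, {"dp": [0, 0, 0], "dr": [0, 0, -1]}, {"dp": [0, 0, 0], "dr": [0, 0, -1]}, {"dp": [0, 0, 0], "dr": [0, 0, -1]}])

```text
time: 6.1
tool_pos: [0.5753, -0.1499, 0.2221]
tcp_rot: [-0.0, -0.178, 0.984, 0.0]
force: [-0.6, -0.2, -0.3]
finger_gap: 0.0435
grip_force: 0.0
```

```bash
cat > st.py <<'E'
from h import *
s=manip.sense(); M=quat(s).as_matrix()
print(s["time"],s["tool_pos"].round(4),"yaw x,y",np.degrees(np.arctan2(M[1,:2],M[0,:2])).round(1),"tilt",M[:,2].round(3),"q",s["joint_positions"].round(2),"F",s["force"].round(1),"T",s["wrist_torque"].round(2),s["finger_gap"],s["grip_force"])
E
python3 st.py
```

```text
6.1 [ 0.5753 -0.1499  0.2221] yaw x,y [-159.5  110.5] tilt [-0.001  0.    -1.   ] q [ 0.79  0.31 -0.74  1.57  0.21  1.34  1.95] F [-0.6 -0.2 -0.3] T [ 0.14 -0.13  0.04] 0.043534973781549205 0.0
```

>>> drive_tool(motion=[{"dp": [0, 0, 0], "dr": [0, 0, -1]}, {"dp": [0, 0, 0], "dr": [0, 0, -1]}, {"dp": [0, 0, 0.5], "dr": [0, 0, -0.44]}, {"dp": [0, 0, 0.8], "dr": [0, 0, 0]}, {"dp": [0, 0, 0.8], "dr": [0, 0, 0]}, {"dp": [0, 0, 0.8], "dr": [0, 0, 0]}, {"dp": [0, 0, 0.7], "dr": [0, 0, 0]}, {"dp": [0, 0, 0.45], "dr": [0, 0, 0]}, {"dp": [0, 0, 0], "dr": [0, 0, 0]}])

```text
time: 7.0
tool_pos: [0.5748, -0.1497, 0.1399]
tcp_rot: [-0.001, -0.28, 0.96, 0.001]
force: [-0.0, 0.4, 0.2]
finger_gap: 0.0437
grip_force: 0.0
```

>>> drive_tool(motion=[{"dp": [0, 0, 0], "dr": [0, 0, 0]}, {"dp": [0, 0, 0], "dr": [0, 0, 0]}, {"dp": [0, 0, 0], "dr": [0, 0, 0]}, {"dp": [0, 0, 0], "dr": [0, 0, 0]}, {"dp": [0, 0, 0], "dr": [0, 0, 0]}], fingers=0, squeeze=10)

```text
time: 7.5
tool_pos: [0.576, -0.1502, 0.142]
tcp_rot: [0.0, -0.279, 0.96, -0.0]
force: [-1.0, 2.5, -1.6]
finger_gap: 0.0118
grip_force: 9.8
```

```bash
python3 st.py
python3 - <<'E'
from h import *
t=manip.capture("top")[:,:,::-1];s=manip.capture("side")[:,:,::-1]
z=lambda i:cv2.resize(i,None,fx=4,fy=4,interpolation=cv2.INTER_CUBIC)
cv2.imwrite("pics/c.png",np.hstack([z(t[185:285,270:370]),z(s[190:290,225:325])]))
E
```

```text
7.5 [ 0.576  -0.1502  0.142 ] yaw x,y [-147.5  122.5] tilt [ 0.001 -0.001 -1.   ] q [ 0.79  0.37 -0.75  1.67  0.27  1.2   2.11] F [-1.   2.5 -1.6] T [0.84 0.1  0.02] 0.011804194499324244 9.845695048570633
```

View pics/c.png

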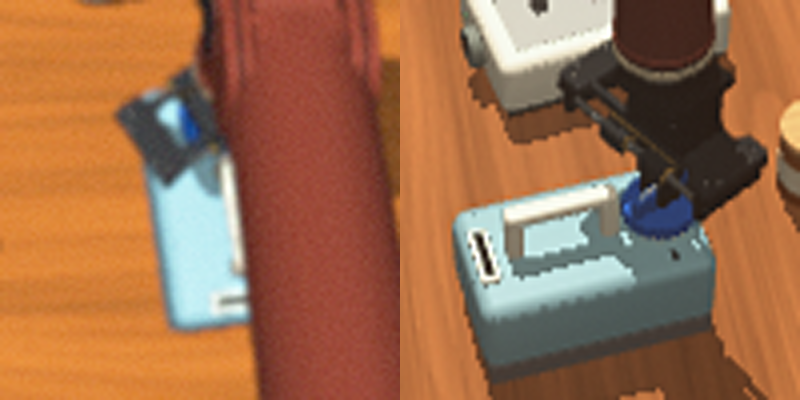

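The picture shows the fingers closed on the cap's wing (gap 11.8 mm) and the handle clear. Next is the clockwise turn, lowering with the thread.

>>> drive_tool(motion=[{"dp": [0, 0, 0.015], "dr": [0, 0, 1]}, {"dp": [0, 0, 0.015], "dr": [0, 0, 1]}, {"dp": [0, 0, 0.015], "dr": [0, 0, 1]}, {"dp": [0, 0, 0.015], "dr": [0, 0, 1]}, {"dp": [0, 0, 0.015], "dr": [0, 0, 1]}, {"dp": [0, 0, 0.015], "dr": [0, 0, 1]}, {"dp": [0, 0, 0.015], "dr": [0, 0, 1]}, {"dp": [0, 0, 0.015], "dr": [0, 0, 1]}, {"dp": [0, 0, 0.015], "dr": [0, 0, 1]}, {"dp": [0, 0, 0.015], "dr": [0, 0, 1]}, {"dp": [0, 0, 0.015], "dr": [0, 0, 1]}, {"dp": [0, 0, 0.015], "dr": [0, 0, 1]}, {"dp": [0, 0, 0.015], "dr": [0, 0, 1]}, {"dp": [0, 0, 0.015], "dr": [0, 0, 1]}, {"dp": [0, 0, 0.015], "dr": [0, 0, 1]}, {"dp": [0, 0, 0.015], "dr": [0, 0, 1]}, {"dp": [0, 0, 0.015], "dr": [0, 0, 1]}, {"dp": [0, 0, 0.015], "dr": [0, 0, 1]}, {"dp": [0, 0, 0.015], "dr": [0, 0, 1]}, {"dp": [0, 0, 0.015], "dr": [0, 0, 1]}])

```text
time: 9.6
tool_pos: [0.576, -0.15, 0.1358]
tcp_rot: [0.0, 0.557, 0.83, 0.0]
force: [1.1, -1.1, 0.1]
finger_gap: 0.0118
grip_force: 10.0
```

```bash
python3 st.py
```

```text
9.6 [ 0.576  -0.15    0.1358] yaw x,y [112.3  22.3] tilt [ 0.001 -0.    -1.   ] q [ 0.57  0.32 -0.47  1.69  0.16  1.16  0.45] F [ 1.1 -1.1  0.1] T [-0.18 -0.59 -0.  ] 0.011761760422059122 9.997543841600418
```

>>> drive_tool(motion=[{"dp": [0, 0, 0.015], "dr": [0, 0, 1]}, {"dp": [0, 0, 0.015], "dr": [0, 0, 1]}, {"dp": [0, 0, 0.015], "dr": [0, 0, 0.8]}, {"dp": [0, 0, 0], "dr": [0, 0, 0.4]}, {"dp": [0, 0, 0], "dr": [0, 0, 0]}])

```text
time: 10.1
tool_pos: [0.576, -0.15, 0.1349]
tcp_rot: [0.0, 0.666, 0.746, 0.0]
force: [2.3, -1.7, -0.9]
finger_gap: 0.0115
grip_force: 10.0
```

```bash
python3 st.py
```

```text
10.1 [ 0.576  -0.15    0.1349] yaw x,y [96.5  6.5] tilt [ 0.001 -0.    -1.   ] q [ 0.54  0.32 -0.43  1.69  0.14  1.16  0.18] F [ 2.3 -1.7 -0.9] T [-0.28 -0.67  0.13] 0.01145991481529775 10.01933366060257
```

>>> drive_tool(motion=[{"dp": [0, 0, 0], "dr": [0, 0, 0.4]}, {"dp": [0, 0, 0], "dr": [0, 0, 0.4]}, {"dp": [0, 0, 0], "dr": [0, 0, 0]}])

```text
time: 10.4
tool_pos: [0.5759, -0.1497, 0.1349]
tcp_rot: [0.0, 0.691, 0.723, 0.0]
force: [2.4, -0.1, 0.1]
finger_gap: 0.013
grip_force: 10.5
```

```bash
python3 st.py
```

```text
10.4 [ 0.5759 -0.1497  0.1349] yaw x,y [92.5  2.5] tilt [ 0.001  0.    -1.   ] q [ 0.53  0.32 -0.42  1.69  0.14  1.16  0.12] F [ 2.4 -0.1  0.1] T [-0.13 -0.62  0.26] 0.013038980541195469 10.46267592406366
```

>>> drive_tool(motion=[{"dp": [0, 0, 0], "dr": [0, 0, 0]}, {"dp": [0, 0, 0], "dr": [0, 0, 0]}, {"dp": [0, 0, 0], "dr": [0, 0, 0]}, {"dp": [0, 0, -0.5], "dr": [0, 0, 0]}, {"dp": [0, 0, -1], "dr": [0, 0, 0]}, {"dp": [0, 0, -1], "dr": [0, 0, 0]}, {"dp": [0, 0, -1], "dr": [0, 0, 1]}, {"dp": [0, 0, -0.5], "dr": [0, 0, 1]}, {"dp": [0, 0, 0], "dr": [0, 0, 1]}, {"dp": [0, 0, 0], "dr": [0, 0, 1]}, {"dp": [0, 0, 0], "dr": [0, 0, 1]}, {"dp": [0, 0, 0], "dr": [0, 0, 1]}, {"dp": [0, 0, 0], "dr": [0, 0, 1]}, {"dp": [0, 0, 0], "dr": [0, 0, 1]}, {"dp": [0, 0, 0], "dr": [0, 0, 1]}, {"dp": [0, 0, 0], "dr": [0, 0, 1]}, {"dp": [0, 0, 0], "dr": [0, 0, 1]}, {"dp": [0, 0, 0], "dr": [0, 0, 1]}, {"dp": [0, 0, 0], "dr": [0, 0, 1]}, {"dp": [0, 0, 0], "dr": [0, 0, 1]}], fingers=0.5)

```text
time: 12.4
tool_pos: [0.5756, -0.1498, 0.2155]
tcp_rot: [0.0, 0.981, 0.193, 0.0]
force: [-1.1, -0.4, -0.8]
finger_gap: 0.0434
grip_force: 0.0
```

>>> drive_tool(motion=[{"dp": [0, 0, 0], "dr": [0, 0, 1]}, {"dp": [0, 0, 0], "dr": [0, 0, 1]}, {"dp": [0, 0, 0], "dr": [0, 0, 1]}, {"dp": [-1, 0, 0], "dr": [0, 0, 0]}, {"dp": [-1, 0, 0], "dr": [0, 0, 0]}, {"dp": [-1, 0, 0], "dr": [0, 0, 0]}, {"dp": [-1, 0, 0], "dr": [0, 0, 0]}], fingers=0.8)

```text
time: 13.1
tool_pos: [0.4955, -0.1603, 0.2154]
tcp_rot: [0.0, 0.998, 0.065, 0.0]
force: [-0.1, 0.3, -0.1]
finger_gap: 0.0693
grip_force: 0.0
```

```bash
python3 st.py
python3 - <<'E'
from h import *
t=manip.capture("top")[:,:,::-1];s=manip.capture("side")[:,:,::-1]
cv2.imwrite("pics/top1.png",t);cv2.imwrite("pics/side1.png",s)
z=lambda i:cv2.resize(i,None,fx=4,fy=4,interpolation=cv2.INTER_CUBIC)
cv2.imwrite("pics/d.png",np.hstack([z(t[185:285,270:370]),z(s[190:290,225:325])]))
E
```

```text
13.1 [ 0.4955 -0.1603  0.2154] yaw x,y [  7.5 -82.5] tilt [ 0.  0. -1.] q [ 0.45  0.09 -0.24  1.78  0.02  1.28 -1.23] F [-0.1  0.3 -0.1] T [-0.02  0.   -0.02] 0.06926632760324868 0.0
```

View pics/d.png

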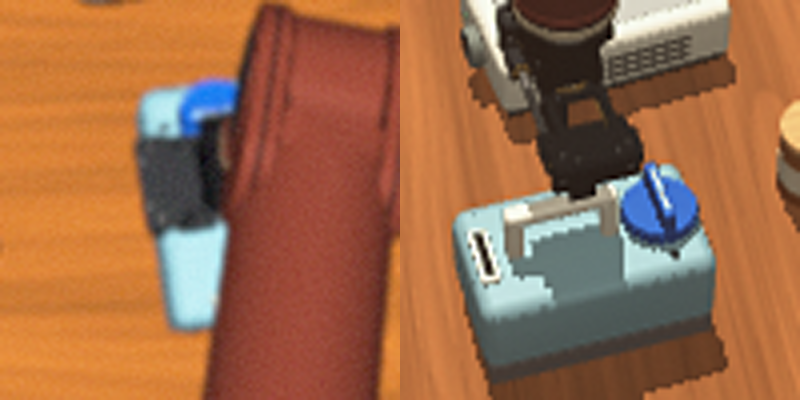

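Run:
```python
from m import *
a={}
for n in("side0","side1"):
    s=cv2.imread(f"pics/{n}.png").astype(int);B,G,Rr=s[...,0],s[...,1],s[...,2]
    if n=="side1":
        sub=(B>150)&(Rr>110)&(G>130); sub[:, :282]=0; sub[:230,:][:, :]=sub[:230,:]; sub[249:]=0
        m,c,k=blob(sub,(289,240)); print("line",c,k,pca("side",m,.15))
    mk=(Rr>190)&(B>170); mk[:244]=0; mk[:,255:]=0
    m,c,k=blob(mk,(246,253)); print(n,"slot",c,k,plane("side",c,.112))
    mh=(Rr>180)&(B>160); mh[:,:250]=0; mh[:, 282:]=0; mh[:234]=0; mh[262:]=0
    m,c,k=blob(mh,(265,241)); print("handle",c,k,pca("side",m,.165))
```

```text
side0 slot [245.59375 253.     ] 32 [ 0.41312451 -0.16922287  0.112     ]
handle [264.75454545 240.01818182] 110 (array([ 0.48412035, -0.16454221]), np.float64(-173.36366585155253), array([0.01733725, 0.10091808]))
line [290.78125 234.59375] 32 (array([ 0.58145441, -0.14347851]), np.float64(78.5531510432923), array([0.0240476 , 0.04775755]))
side1 slot [248.64761905 256.14285714] 105 [ 0.42203377 -0.18501434  0.112     ]
handle [263.18965517 246.87931034] 58 (array([ 0.47411313, -0.19396488]), np.float64(-164.4299990972276), array([0.01937776, 0.07317051]))
```

Run:
```python
from m import *
a=plane("side",(287.3,233),.15);b=plane("side",(292.2,247.5),.15);d=a-b;print(a,b,np.degrees(np.arctan2(d[1],d[0])))
ang=np.radians(6.95);O=np.array([.5035,-.1576]);c,s=np.cos(ang),np.sin(ang)
for p in((72,33,150),(72,-33,150),(72,-50,110),(-92,0,112),(-72,0,165),(32,0,165)):
    q=proj("side",[O[0]+(c*p[0]-s*p[1])/1e3,O[1]+(s*p[0]+c*p[1])/1e3,p[2]/1e3]); print(p,q.round(1),"crop",((q-[225,190])*4+[400,0]).round())
```

```text
[ 0.57044171 -0.13410878  0.15      ] [ 0.57559925 -0.20224464  0.15      ] 94.3287434721614
(72, 33, 150) [286.6 229.2] crop [646. 157.]
(72, -33, 150) [292.1 242.9] crop [668. 211.]
(72, -50, 110) [293.3 253.4] crop [673. 254.]
(-92, 0, 112) [245.3 252.9] crop [481. 252.]
(-72, 0, 165) [250.2 242.4] crop [501. 209.]
(32, 0, 165) [278.6 235.8] crop [614. 183.]
```

Run:
```python
from m import *
g=[cv2.cvtColor(cv2.imread(f"pics/side{i}.png"),cv2.COLOR_BGR2GRAY) for i in(0,1)]
# slot patch, front lower edges: sub-pixel shift between views by template correlation
for nm,(x,y,w,h) in {"slot":(240,246,13,16),"front-left bottom":(240,268,14,16),"right end":(298,252,8,20),"handle left post":(250,240,10,14)}.items():
    T=g[0][y:y+h,x:x+w]; r=cv2.matchTemplate(g[1][y-5:y+h+5,x-5:x+w+5],T,cv2.TM_CCOEFF_NORMED)
    _,v,_,p=cv2.minMaxLoc(r); i,j=p
    f=lambda a,b,c:(a-c)/(2*(a-2*b+c)) 
    dx=i-5+(f(r[j,i-1],r[j,i],r[j,i+1]) if 0<i<10 else 0);dy=j-5+(f(r[j-1,i],r[j,i],r[j+1,i]) if 0<j<10 else 0)
    print(nm,round(v,3),round(dx,2),round(dy,2))
```

```text
slot 0.956 -0.1 0.1
front-left bottom 0.997 -0.02 -0.04
right end 0.989 -0.14 0.02
handle left post 0.783 -0.28 -0.03
```

>>> drive_tool(motion=[{"dp": [0.11, -0.085, 0], "dr": [0, 0, 0.1]}, {"dp": [0, 0, 0.8], "dr": [0, 0, 0]}, {"dp": [0, 0, 0.8], "dr": [0, 0, 0]}, {"dp": [0, 0, 0.8], "dr": [0, 0, 0]}, {"dp": [0, 0, 0.8], "dr": [0, 0, 0]}, {"dp": [0, 0, 0.65], "dr": [0, 0, 0]}, {"dp": [0, 0, 0], "dr": [0, 0, 0]}])

```text
time: 13.9
tool_pos: [0.4978, -0.1576, 0.136]
tcp_rot: [-0.001, 0.998, 0.061, -0.001]
force: [-0.7, 0.1, 0.1]
finger_gap: 0.0699
grip_force: 0.0
```

>>> drive_tool(motion=[{"dp": [0, 0, 0], "dr": [0, 0, 0]}, {"dp": [0, 0, 0], "dr": [0, 0, 0]}, {"dp": [0, 0, 0], "dr": [0, 0, 0]}, {"dp": [0, 0, 0], "dr": [0, 0, 0]}, {"dp": [0, 0, 0], "dr": [0, 0, 0]}, {"dp": [0, 0, 0], "dr": [0, 0, 0]}], fingers=0, squeeze=40)

```text
time: 14.5
tool_pos: [0.4983, -0.1583, 0.1379]
tcp_rot: [0.0, 0.998, 0.061, 0.0]
force: [0.9, 0.4, 0.6]
finger_gap: 0.0298
grip_force: 0.0
```

```bash
python3 st.py
```

```text
14.5 [ 0.4983 -0.1583  0.1379] yaw x,y [  7. -83.] tilt [ 0. -0. -1.] q [ 0.45  0.15 -0.24  1.87  0.04  1.12 -1.26] F [0.9 0.4 0.6] T [0.01 0.02 0.01] 0.029758972272265337 0.0
```

>>> drive_tool(motion=[{"dp": [0, 0, 0], "dr": [0, 0, 0]}, {"dp": [0, 0, 0], "dr": [0, 0, 0]}, {"dp": [0, 0, 0], "dr": [0, 0, 0]}, {"dp": [0, 0, 0], "dr": [0, 0, 0]}, {"dp": [0, 0, -0.2], "dr": [0, 0, 0]}, {"dp": [0, 0, -0.4], "dr": [0, 0, 0]}, {"dp": [0, 0, -0.4], "dr": [0, 0, 0]}, {"dp": [0, 0, 0], "dr": [0, 0, 0]}])

```text
time: 15.3
tool_pos: [0.4989, -0.1582, 0.159]
tcp_rot: [0.0, 0.998, 0.061, 0.001]
force: [0.6, -0.4, -6.7]
finger_gap: 0.0176
grip_force: 40.0
```

```bash
python3 st.py
```

```text
15.3 [ 0.4989 -0.1582  0.159 ] yaw x,y [  7. -83.] tilt [ 0.002 -0.    -1.   ] q [ 0.45  0.13 -0.24  1.85  0.04  1.16 -1.26] F [ 0.6 -0.4 -6.7] T [-0.01 -0.15  0.02] 0.017608233920912406 39.99276677146554
```

>>> drive_tool(motion=[{"dp": [0, 0, -0.6], "dr": [0, 0, 0]}, {"dp": [0, 0, -0.8], "dr": [0, 0, 0]}, {"dp": [0, 0, -0.8], "dr": [0, 0, 0]}, {"dp": [0, 0, -0.8], "dr": [0, 0, 0]}, {"dp": [0, 0, -0.8], "dr": [0, 0, 0]}, {"dp": [0, 0, -0.8], "dr": [0, 0, 0]}, {"dp": [0, 0, -0.6], "dr": [0, 0, 0]}, {"dp": [0, 0, -0.3], "dr": [0, 0, 0]}, {"dp": [0, 0, 0], "dr": [0, 0, 0]}])

```text
time: 16.2
tool_pos: [0.4985, -0.1584, 0.2684]
tcp_rot: [0.0, 0.998, 0.061, 0.001]
force: [-0.2, 0.7, -8.1]
finger_gap: 0.018
grip_force: 40.0
```

>>> drive_tool(motion=[{"dp": [0.06, -0.2, 0], "dr": [0, 0, 0]}, {"dp": [0.12, -0.4, 0], "dr": [0, 0, 0]}, {"dp": [0.2, -0.6, 0], "dr": [0, 0, 0]}, {"dp": [0.28, -0.9, 0], "dr": [0, 0, 0]}, {"dp": [0.3, -0.95, 0], "dr": [0, 0, 0]}, {"dp": [0.3, -0.95, 0], "dr": [0, 0, 0]}, {"dp": [0.3, -0.95, 0], "dr": [0, 0, 0]}, {"dp": [0.3, -0.95, 0], "dr": [0, 0, 0]}, {"dp": [0.3, -0.95, 0], "dr": [0, 0, 0]}, {"dp": [0.3, -0.95, 0], "dr": [0, 0, 0]}, {"dp": [0.3, -0.95, 0], "dr": [0, 0, 0]}, {"dp": [0.3, -0.95, 0], "dr": [0, 0, 0]}, {"dp": [0.3, -0.95, 0], "dr": [0, 0, 0]}, {"dp": [0.3, -0.95, 0], "dr": [0, 0, 0]}, {"dp": [0.3, -0.95, 0], "dr": [0, 0, 0]}, {"dp": [0.3, -0.95, 0], "dr": [0, 0, 0]}, {"dp": [0.28, -0.95, 0], "dr": [0, 0, 0]}, {"dp": [0.26, -0.8, 0], "dr": [0, 0, 0]}, {"dp": [0.2, -0.5, 0], "dr": [0, 0, 0]}, {"dp": [0.1, -0.3, 0], "dr": [0, 0, 0]}])

```text
time: 18.2
tool_pos: [0.5602, 0.1745, 0.2674]
tcp_rot: [-0.0, 0.998, 0.062, -0.0]
force: [-0.2, -1.1, -7.3]
finger_gap: 0.0175
grip_force: 40.0
```

>>> drive_tool(motion=[{"dp": [0, 0, 0], "dr": [0, 0, -0.4]}, {"dp": [0, 0, 0], "dr": [0, 0, -0.42]}, {"dp": [0, 0, 0], "dr": [0, 0, 0]}, {"dp": [0, 0, 0], "dr": [0, 0, 0]}])

```text
time: 18.6
tool_pos: [0.5605, 0.1723, 0.2676]
tcp_rot: [0.0, 0.995, 0.096, -0.0]
force: [0.4, -0.1, -7.5]
finger_gap: 0.0174
grip_force: 40.0
```

```bash
python3 st.py
python3 - <<'E'
from h import *
t=manip.capture("top")[:,:,::-1];s=manip.capture("side")[:,:,::-1]
cv2.imwrite("pics/top2.png",t);cv2.imwrite("pics/side2.png",s)
z=lambda i:cv2.resize(i,None,fx=4,fy=4,interpolation=cv2.INTER_CUBIC)
cv2.imwrite("pics/e.png",np.hstack([z(t[170:270,185:285]),z(s[120:220,225:325])]))
E
```

```text
18.6 [0.5605 0.1723 0.2676] yaw x,y [ 11. -79.] tilt [-0. -0. -1.] q [ 0.06  0.22 -0.51  1.54  0.11  1.41 -1.84] F [ 0.4 -0.1 -7.5] T [-0.03  0.03 -0.  ] 0.017405191845816 39.99203274026513
```

View pics/e.png

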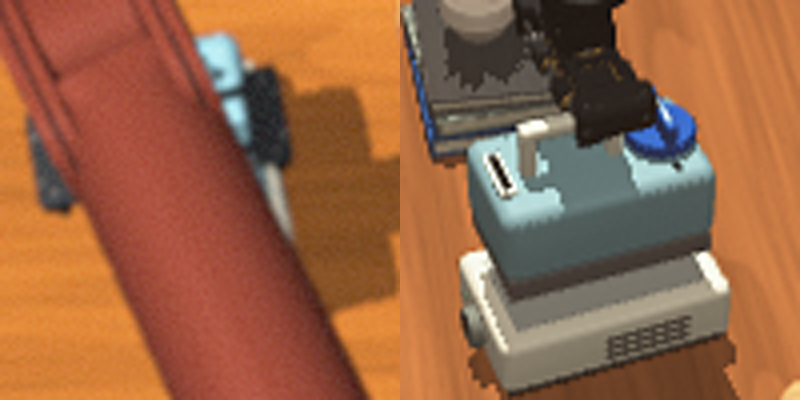

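Run:
```python
from m import *
ang=np.radians(11);c,s=np.cos(ang),np.sin(ang);O=np.array([.5605,.1723])+.0057*np.array([c,s])
g0=cv2.cvtColor(cv2.imread("pics/side0.png"),cv2.COLOR_BGR2GRAY).astype(int);g2=cv2.cvtColor(cv2.imread("pics/side2.png"),cv2.COLOR_BGR2GRAY).astype(int)
def W(O,ang,zb,p): c,s=np.cos(ang),np.sin(ang);return [O[0]+(c*p[0]-s*p[1])/1e3,O[1]+(s*p[0]+c*p[1])/1e3,zb+p[2]/1e3]
def dark(g,p,r=6):
    u,v=map(int,np.round(p)); q=g[v-r:v+r+1,u-r+2:u+r-1].astype(float); w=np.clip(110-q,0,None); yy,xx=np.mgrid[v-r:v+r+1,u-r+2:u+r-1]; return np.array([(w*xx).sum(),(w*yy).sum()])/w.sum()
a=proj("side",W([.5035,-.1576],np.radians(6.95),0,(-92,0,112)));b=proj("side",W(O,ang,.1297,(-92,0,112)))
for g,p,z in((g0,a,.112),(g2,b,.2417)):
    d=dark(g,p);print(p,d,(plane("side",d,z)-plane("side",p,z))*1000)
```

```text
[245.31242053 252.92821251] [245.14482759 253.56293103] [-0.94778335 -2.72820201  0.        ]
[249.5983464  163.16680953] [249.60895522 163.09950249] [0.08940372 0.36740231 0.        ]
```

>>> drive_tool(motion=[{"dp": [0.09, 0, 0.3], "dr": [0, 0, 0]}, {"dp": [0, 0, 0.5], "dr": [0, 0, 0]}, {"dp": [0, 0, 0.4], "dr": [0, 0, 0]}, {"dp": [0, 0, 0.3], "dr": [0, 0, 0]}, {"dp": [0, 0, 0.2], "dr": [0, 0, 0]}, {"dp": [0, 0, 0.15], "dr": [0, 0, 0]}, {"dp": [0, 0, 0], "dr": [0, 0, 0]}])

```text
time: 19.4
tool_pos: [0.5621, 0.173, 0.2303]
tcp_rot: [0.0, 0.995, 0.096, -0.0]
force: [0.1, 0.0, -7.3]
finger_gap: 0.0175
grip_force: 40.0
```

```bash
python3 st.py
```

```text
19.4 [0.5621 0.173  0.2303] yaw x,y [ 11.1 -78.9] tilt [-0. -0. -1.] q [ 0.06  0.25 -0.51  1.59  0.12  1.34 -1.85] F [ 0.1  0.  -7.3] T [ 0.    0.1  -0.03] 0.017516132478369004 39.99187499284744
```

>>> drive_tool(motion=[{"dp": [0, 0, 0.1], "dr": [0, 0, 0]}, {"dp": [0, 0, 0.1], "dr": [0, 0, 0]}, {"dp": [0, 0, 0.1], "dr": [0, 0, 0]}, {"dp": [0, 0, 0.1], "dr": [0, 0, 0]}, {"dp": [0, 0, 0], "dr": [0, 0, 0]}])

```text
time: 19.9
tool_pos: [0.5621, 0.173, 0.2223]
tcp_rot: [0.0, 0.995, 0.096, -0.0]
force: [-0.1, -0.1, -7.5]
finger_gap: 0.0173
grip_force: 40.0
```

```bash
python3 st.py
```

```text
19.9 [0.5621 0.173  0.2223] yaw x,y [ 11.1 -78.9] tilt [-0.001 -0.    -1.   ] q [ 0.06  0.25 -0.51  1.6   0.12  1.33 -1.85] F [-0.1 -0.1 -7.5] T [-0.07  0.13  0.02] 0.017328526137976877 39.991574697196484
```

Free of contact, and about 4 mm left to go.

>>> drive_tool(motion=[{"dp": [0, 0, 0.08], "dr": [0, 0, 0]}, {"dp": [0, 0, 0.06], "dr": [0, 0, 0]}, {"dp": [0, 0, 0.05], "dr": [0, 0, 0]}, {"dp": [0, 0, 0], "dr": [0, 0, 0]}])

```text
time: 20.3
tool_pos: [0.5622, 0.173, 0.2187]
tcp_rot: [0.0, 0.995, 0.096, -0.0]
force: [-0.2, 0.3, -7.0]
finger_gap: 0.0176
grip_force: 40.0
```

```bash
python3 st.py
```

```text
20.3 [0.5622 0.173  0.2187] yaw x,y [ 11.1 -78.9] tilt [-0. -0. -1.] q [ 0.06  0.25 -0.51  1.6   0.13  1.32 -1.85] F [-0.2  0.3 -7. ] T [0.01 0.16 0.01] 0.017592253881335874 39.99119522050023
```

>>> drive_tool(motion=[{"dp": [0, 0, 0.03], "dr": [0, 0, 0]}, {"dp": [0, 0, 0.03], "dr": [0, 0, 0]}, {"dp": [0, 0, 0], "dr": [0, 0, 0]}])

```text
time: 20.6
tool_pos: [0.5623, 0.173, 0.2178]
tcp_rot: [-0.0, 0.995, 0.096, 0.0]
force: [-0.3, -0.4, -5.5]
finger_gap: 0.0173
grip_force: 40.0
```

>>> drive_tool(motion=[{"dp": [0, 0, 0.03], "dr": [0, 0, 0]}, {"dp": [0, 0, 0.02], "dr": [0, 0, 0]}, {"dp": [0, 0, 0], "dr": [0, 0, 0]}])

```text
time: 20.9
tool_pos: [0.5624, 0.1727, 0.2175]
tcp_rot: [0.0, 0.995, 0.096, 0.0]
force: [-3.6, -2.9, 2.1]
finger_gap: 0.0181
grip_force: 40.0
```

>>> drive_tool(motion=[{"dp": [0, 0, 0], "dr": [0, 0, 0]}, {"dp": [0, 0, 0], "dr": [0, 0, 0]}, {"dp": [0, 0, 0], "dr": [0, 0, 0]}, {"dp": [0, 0, 0], "dr": [0, 0, 0]}, {"dp": [0, 0, 0], "dr": [0, 0, 0]}, {"dp": [0, 0, -0.4], "dr": [0, 0, 0]}, {"dp": [0, 0, -0.8], "dr": [0, 0, 0]}, {"dp": [0, 0, -0.8], "dr": [0, 0, 0]}, {"dp": [0, 0, -0.8], "dr": [0, 0, 0]}, {"dp": [0, 0, -0.8], "dr": [0, 0, 0]}, {"dp": [0, 0, -0.8], "dr": [0, 0, 0]}, {"dp": [-0.8, 0, -0.5], "dr": [0, 0, 0]}, {"dp": [-1, 0, 0], "dr": [0, 0, 0]}, {"dp": [-1, 0, 0], "dr": [0, 0, 0]}, {"dp": [-1, 0, 0], "dr": [0, 0, 0]}, {"dp": [-1, 0, 0], "dr": [0, 0, 0]}, {"dp": [-1, 0, 0], "dr": [0, 0, 0]}, {"dp": [-0.5, 0, 0], "dr": [0, 0, 0]}, {"dp": [0, 0, 0], "dr": [0, 0, 0]}], fingers=0.7)

```text
time: 22.8
tool_pos: [0.4382, 0.1489, 0.3156]
tcp_rot: [0.0, 0.995, 0.097, 0.001]
force: [1.2, 0.2, 0.1]
finger_gap: 0.0606
grip_force: 0.0
```

```bash
python3 st.py
python3 - <<'E'
from h import *
t=manip.capture("top")[:,:,::-1];s=manip.capture("side")[:,:,::-1]
cv2.imwrite("pics/top3.png",t);cv2.imwrite("pics/side3.png",s)
z=lambda i:cv2.resize(i,None,fx=4,fy=4,interpolation=cv2.INTER_CUBIC)
cv2.imwrite("pics/f.png",np.hstack([z(t[160:260,185:285]),z(s[135:235,225:325])]))
O,a=np.array([.568,.1745]),np.radians(11.1);c,k=np.cos(a),np.sin(a)
for p in((72,33,150),(72,-33,150),(72,-50,110),(-92,0,112),(-72,0,165),(32,0,165)):
    q=proj("side",[O[0]+(c*p[0]-k*p[1])/1e3,O[1]+(k*p[0]+c*p[1])/1e3,.08+p[2]/1e3]); print(p,"crop",((q-[225,135])*4+[400,0]).round())
E
```

```text
22.8 [0.4382 0.1489 0.3156] yaw x,y [ 11.1 -78.9] tilt [ 0.002 -0.    -1.   ] q [ 0.12 -0.07 -0.51  1.72 -0.03  1.48 -1.76] F [1.2 0.2 0.1] T [0.02 0.04 0.04] 0.060605714580236614 0.0
(72, 33, 150) crop [648.  59.]
(72, -33, 150) crop [672. 102.]
(72, -50, 110) crop [678. 143.]
(-92, 0, 112) crop [502. 149.]
(-72, 0, 165) crop [520. 104.]
(32, 0, 165) crop [622.  79.]
```

View pics/f.png

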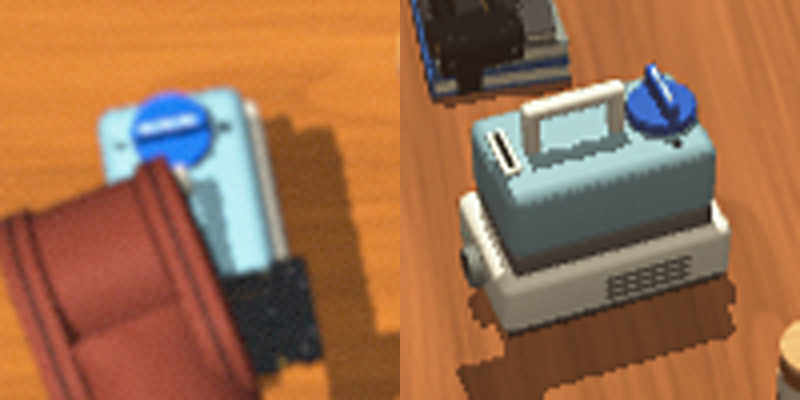

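Run:
```python
from m import *
t=cv2.imread("pics/top3.png").astype(int);B,G,Rr=t[...,0],t[...,1],t[...,2]
for th in(100,120,140):
    m=(Rr>th)&(B>170); m[:188]=0;m[196:]=0;m[:,:218]=0;m[:,238:]=0
    m,c,k=blob(m,(227,191.5)); print(c,k,pca("top",m,.23))
print(Rr[186:198,214:244])
```

```text
[225.45283019 190.50943396] 53 (array([0.63885297, 0.19064103]), np.float64(96.36809431359403), array([0.01401986, 0.05358064]))
[226.36111111 190.63888889] 36 (array([0.63835721, 0.18757025]), np.float64(100.67255629946091), array([0.00874804, 0.04863957]))
[225.95833333 190.58333333] 24 (array([0.6385696 , 0.18893161]), np.float64(100.80974407369051), array([0.00631679, 0.04629687]))
[[206 199 194 196 189 164 130 102  68  41  37  23  25  35  30  25  17  30
   37  57  74 112 142 164 176 189 186 187 173 155]
 [184 177 174 172 164 131  88  54  30  31  32  21  27  33  30  42  38  43
   44  41  41  67  98 138 173 188 187 188 178 163]
 [174 168 177 171 144 100  62  27  32  26  37  41  48  47  64  74 100 109
  114  93  58  45  63 111 159 179 191 184 179 166]
 [178 180 184 170 130  81  41  42  48  62  85  99 111 115 121 133 165 183
  167 136  86  37  51  91 128 162 167 170 169 165]
 [189 192 187 163 113  80  95 111 112 119 134 162 177 172 156 158 178 187
  172 136  83  43  44  75 112 138 131 134 148 156]
 [197 198 186 151 109 113 151 179 175 156 161 172 184 170 148 134 123 122
  117  88  54  25  25  61  93 104  92  98 127 154]
 [196 194 179 130  95 121 165 183 173 152 135 128 120 115  91  76  61  47
   36  26  18  23  29  52  93 108 102 108 130 158]
 [194 192 177 129  80  85 111 128 114  88  73  61  47  45  32  26  24  17
   11  16  30  28  33  55  88 118 140 153 161 169]
 [184 192 181 143  84  51  45  51  37  30  20  14  24  21  15  31  24  30
   37  24  31  35  38  64  99 135 168 182 179 184]
 [162 160 168 154  99  45  24  16  25  21  28  34  36  21  41  39  36  39
   42  41  37  40  33  71 117 155 181 191 191 188]
 [138 138 151 157 122  62  35  27  36  40  36  31  39  38  41  37  30  25
   43  33  35  33  47  72 124 167 185 189 188 186]
 [158 153 172 178 144  83  51  45  31  46  59  50  37  35  41  26  34  40
   38  44  35  33  44  84 134 176 189 190 192 186]]
```

The cap line lies at 100.7° and the tank's y axis at 101.1°, so the cap is tight. The tank's features fall where a fully seated tank predicts, within about a pixel, and the robot touches nothing.

```bash
python3 -c "
from cell import manip
print(manip.sign_off())"
```

```text
the job is handed in; nothing more can be done
None
```

I tightened the cap against its stop, set the tank fully down over both posts with the cap end on the thick post, let go of it, and handed the job in at about 23 s; no verdict came back.

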